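Take the filter plate out of the bench dust extractor for inspection

TASK

Take the filter out of the dust extractor for inspection: with the stubby screwdriver turn the lock screw on the filter cover anticlockwise to its stop, put the screwdriver back in its stand, then lift the cover until it stands open by itself. Draw the filter plate up out of its slot and present it over the middle of the steel tray, upright and still, its lower edge about a hand's breadth above the tray. Finish there while still holding it up, and leave the other things on the bench where they are.

Things in the scene. Friction and masses are not known exactly. Their poses are not given: they have to be found in the camera images.
- extractor: Bench dust extractor: white box, 260 mm (x, front to back) x 240 x 140 mm high, fixed, front grille towards the robot (-x). Origin: centre of underside. Its flat top (deck) is 140 mm up. On it a grey hinged cover, x -110 to +45 mm, 172 mm wide, 36 mm high (top 176 mm up); on the cover's centre line the lock screw (x = -85 mm) and a black finger grip (x = -35 mm).
- cover (a joint): Cover hinge, rad: 0 shut, 1.75 open against its stop, leaning back past upright. The front edge swings up and away from the robot. The lock truly holds it shut until turned. A spring bears part of its weight: let go below 0.4 rad it falls shut; beyond 0.8 it swings on to the stop by itself in 1 to 2 s and stays there. Lifting takes under 4 N.
- cover_grip (a point): Grasp point in the cover's finger grip: black upright fin 36 mm long (x), 12 mm thick (y, along the hinge line), 34 mm high; the point is 20 mm above the cover's top, 14 mm below the fin's top. Shut, it is 80 mm in front of and 56 mm above the hinge line. Pinched across its 12 mm it can turn between the fingers as the cover swings, the gripper still pointing down.
- cover_hinge (a point): Middle of the cover's hinge line: the cover's rear lower edge, at extractor x = +45 mm, y = 0, 140 mm above the table; y runs along the hinge, and the axes turn with the cover.
- lock (a joint): Captive lock screw on the cover, rad, seen from above: 0 locked (slot front to back), growing anticlockwise to its stop at 1.45 (slot nearly crosswise). The cover is free beyond 1.2. Starts between 0 and 0.2. Friction 0.05 N m; stays where left.
- lock_slot (a point): Centre of the lock screw's slot, on the slot's floor (1.5 mm above the cover's top). Steel head 28 mm diameter, its top 7 mm above the cover's top; slot 6 mm wide, 5.5 mm deep, right across the head with open ends, along this point's x. The axes turn with the screw; z up.
- driver: Stubby flat-blade screwdriver, 105 mm, 0.11 kg. Origin: blade tip; z up the handle. From the tip: steel blade 18 mm wide (x), 3.5 mm thick (y), 16 mm high; shank 10 mm diameter; collar 38 mm diameter at 50 to 55 mm; black handle 30 mm (x) x 16 mm (y) at 55 to 105 mm. Starts upright in the stand's hole, yaw within 0.4 rad of the stand's.
- driver_mid (a point): Middle of the screwdriver's handle, 80 mm above the blade tip: pinch here, from above, across the 16 mm thickness (y). Axes as the driver's.
- driver_tip (a point): Middle of the blade's lower end; axes as the driver's.
- stand_hole (a point): Mouth of the tool hole, on top of the wooden tool stand (fixed block 64 mm (x) x 120 mm (y) x 55 mm; burs in its other half reach 18 mm above it). Hole 26 x 26 mm, through to the table, 28 mm from the block's middle towards its -y end. The driver hangs in it by its collar, tip 5 mm above the table. Stand and tray lie either side of the extractor, either way round.
- filter: Filter plate hidden under the cover: white frame, pleated paper, 24 mm thick (x) x 130 mm (y) x 100 mm high, about 0.22 kg, with a tab on top (12 mm thick (x), 40 mm wide, 34 mm high). Origin: middle of its lower edge. Stands upright in a deck slot 30 x 136 mm, at extractor x = -35 mm, y = 0, lower edge 33 mm above the table; out of the slot once raised 107 mm.
- filter_tab (a point): Grasp point in the filter's pull tab, 120 mm above the filter's lower edge, 14 mm below the tab's top; pinch across its 12 mm thickness (x). In the slot it is 153 mm above the table; the tab's top is 27 mm above the deck, the frame's top 7 mm below the deck.
- filter_mid (a point): Centre of the filter plate's frame, 50 mm above its lower edge.
- filter_foot (a point): Middle of the filter plate's lower edge.
- tray_mid (a point): Middle of the floor of the empty stainless steel instrument tray: 190 mm (x) x 140 mm (y), rim 14 mm high, floor 5 mm above the table, fixed.
- dropper: Bystander, to be left alone: small amber dropper bottle, 30 mm diameter, 55 mm high. Origin: centre of its underside.
- jar: Bystander, to be left alone: white ceramic jar with a cap, 48 mm diameter, 45 mm high. Origin: centre of its underside.
- jaw: Bystander, to be left alone: plaster model of a jaw, 56 x 66 x 28 mm. Origin: centre of its underside.
- tweezers: Bystander, to be left alone: steel tweezers lying flat, 120 mm long. Origin: centre of its underside.
- cup: Bystander, to be left alone: clear plastic mixing cup, 60 mm diameter, 60 mm high. Origin: centre of its underside.
- slab: Bystander, to be left alone: glass mixing slab lying flat, 100 x 75 x 12 mm. Origin: centre of its underside.
- cap_pot: Bystander, to be left alone: small white pot, 34 mm diameter, 20 mm high. Origin: centre of its underside.
Not all that is in view belongs to the job. Several things look just like the part that bears stand_hole: the one meant starts farthest to the robot's right. Of the things that look like the driver, the smaller one is meant.

How it is judged (in metres and radians):
On the way, in this order (a step that is already met when the one before it is completed fails the run):
1. the lock screw is turned past 1.2 rad with the screwdriver's blade in its slot (value of joint lock above 1.2 rad and distance between driver_tip and lock_slot below 0.012 m), for 0.1 s.
2. the screwdriver stands in the tool stand again (collar on the block, upright), let go (horizontal distance between driver_tip and stand_hole below 0.014 m and height (world z) of driver_tip below 0.012 m and angle between driver_mid's own z axis and vertical below 0.1 rad and contact force between the fingers and driver below 0.05 N), for 0.2 s.
3. the filter cover is swung up past 1.4 rad (value of joint cover above 1.4 rad), for 0.2 s.
4. the filter plate is drawn right out of its slot (height (world z) of filter_foot above 0.145 m), for 0.1 s.
At the end, for the whole second after the job is handed in: The filter is held by the fingers, still, upright within 0.2 rad, its centre within 45 mm of the tray's middle in plan, its lower edge 55 to 175 mm above the table; cover open beyond 1.4 rad, lock past 1.2 rad; driver upright in the stand's hole, its tip under 12 mm from the table (horizontal distance between filter_mid and tray_mid below 0.045 m and height (world z) of filter_foot between 0.055 and 0.175 m and angle between filter_mid's own z axis and vertical below 0.2 rad and contact force between the fingers and filter above 2 N and linear speed of filter below 0.02 m/s and value of joint cover above 1.4 rad and value of joint lock above 1.2 rad and horizontal distance between driver_tip and stand_hole below 0.014 m and height (world z) of driver_tip below 0.012 m and angle between driver_mid's own z axis and vertical below 0.1 rad); the arm keeps its last pose, push and grip.
It fails at once if a bystander is disturbed: one of the other things on the bench moves more than 30 mm (distance of any of dropper, jar, jaw, tweezers, cup, slab, cap_pot from where it was at the start of the episode above 0.03 m).
It also fails if it takes over 72 s, if anything falls off the work surface, if the arm or the gripper's body presses on something with over 40 N, if the wrist force passes 120 N, or if a joint passes its speed limit or range.

ROBOT

A 7-joint arm with a two-finger parallel gripper is mounted at the origin on the work surface. World frame = base frame: x ahead of the robot, y to its left, z up, the work surface at z = 0. Lengths are in mm, angles in rad, forces in N, time in s.
With the tool pointing down it reaches from about 400 to 850 mm from the base axis. Payload 4.5 kg.
Tool frame: the origin (TCP) lies midway between the tips of the shut fingers; the grasp point (between the pads) lies 19 mm behind it; z points along the fingers, y is the line along which they close (so a half turn about z gives the same grasp; the last joint's range is limited). The gripper opens to 88 mm and grips with 3 to 60 N. Pads are 18 mm wide; open, the fingers measure 123 mm over their backs; the gripper's body (75 mm by 187 mm) begins 45 mm behind the grasp point.
Start: joints at [-1.077, 0.689, -0.195, 1.565, 0.157, 0.902, -0.215], TCP at [277.341, 560.121, 238.743] pointing down, gripper open.
Joint ranges: [-3.01, 3.01], [-0.46, 2.08], [-1.47, 1.51], [0.13, 2.56], [-1, 4.14], [0.04, 2.09], [-2.66, 2.66]. Speed limits (rad/s): [2.57, 2.57, 3.14, 3.14, 3.14, 3.14, 3.14].

INTERFACE

Orientations are given as [roll, pitch, yaw] about the fixed x, y, z axes, in that order (R = Rz(yaw) Ry(pitch) Rx(roll)).
In Python, from station import arm gives the robot as it stands. The module is installed in compiled form; this text tells all that it offers. Calls block until the motion is done:
- arm.reach(position, orientation): joint-space move of the TCP to a pose.
- arm.move_l(position, rotation=None, velocity=150): straight line of the TCP; rotation=None keeps the orientation; velocity is the mean speed in mm/s.
- arm.set_joints(angles): joint-space move.
- arm.command_gripper(opening, squeeze=None): opening from 0.0 (shut) to 1.0 (fully open); squeeze is the grip in N (None keeps the last); returns when the fingers have stopped.
- arm.dwell(seconds).
- arm.inverse_kinematics(position, orientation): joint angles nearest the present ones, or None.
- arm.camera(name): name is "side" or "top" or "wrist"; returns a dict with "img" (480x640x3 uint8, red, green, blue), "range_z" (480x640 float32, mm along the optical axis (not along the pixel's ray), 0 where there is no reading), "fx", "fy", "cx", "cy" (pixels), "distortion" ([k1, k2, p1, p2, k3] as OpenCV has them; the pictures are not rectified), "eye" and "attitude" of the camera in the world; the wrist camera has in their place "T_tool_cam" (4x4, takes a point from camera to tool coordinates, whose origin is the TCP and whose axes are the flange's). Camera axes: x right, y up, looking along -z (the intrinsics and any distortion apply to the point x, -y, -z); pixel columns grow to the right and rows downward; lengths in mm; the calibration is good to about 2 mm. A picture is of the moment at which its call begins: read the wrist's pose just before it.
A pose or a line that the arm cannot do raises arm.PlanningError and nothing moves.
- arm.sign_off(): hands the job in; it is judged then, once.
Readings, each from a call of its own:
- arm.current_time_s(): time.
- arm.current_q(): joint angles.
- arm.current_joint_velocities(): joint speeds.
- arm.current_joint_torque(): joint torques, N m.
- arm.current_position(): TCP position.
- arm.current_tcp_rot(): TCP orientation.
- arm.current_force(): force on the tool from outside, world axes, zero at the start.
- arm.current_moment(): the same for the moment, N m.
- arm.current_grip_width(): opening from 0.0 (shut) to 1.0 (fully open).
- arm.current_gripper_force(): force on a finger pad.
Only numpy, scipy, OpenCV 4.12 (cv2) and the standard library are available. Lean on these libraries where they do the work, as an engineer would, in place of code of your own. Each camera call takes 0.05 s, during which the arm holds its last target. There are 200 camera calls.

## Working session

There is one attempt and no reset: what is moved stays moved. The work goes in short steps, each a Python script; the robot and the scene stay as the last script left them, time stands still between calls to the robot, and variables do not carry over. Pictures are saved under pics/ and viewed, at most 10 in all, crops included, and the job is handed in when it is done.

```bash
mkdir -p pics
cat > h.py <<'E'
import numpy as np, cv2, pickle
from station import arm
from scipy.spatial.transform import Rotation as R
def RM(o): return R.from_euler('xyz',o).as_matrix()
def snap(name,save=None):
    p=np.array(arm.current_position()); o=arm.current_tcp_rot()
    c=arm.camera(name); c=dict(c)
    if 'T_tool_cam' in c:
        T=np.eye(4);T[:3,:3]=RM(o);T[:3,3]=p; T=T@np.array(c['T_tool_cam'])
    else:
        T=np.eye(4); a=np.array(c['attitude']); T[:3,:3]=a if a.shape==(3,3) else RM(a); T[:3,3]=c['eye']
    c['T']=T
    if save:
        cv2.imwrite('pics/%s.png'%save,c['img'][:,:,::-1]); pickle.dump(c,open('%s.pkl'%save,'wb'))
    return c
def cloud(c):
    h,w=c['range_z'].shape
    K=np.array([[c['fx'],0,c['cx']],[0,c['fy'],c['cy']],[0,0,1.]])
    u,v=np.meshgrid(np.arange(w),np.arange(h))
    n=cv2.undistortPoints(np.stack([u,v],-1).reshape(-1,1,2).astype(float),K,np.array(c['distortion'],float)).reshape(h,w,2)
    z=c['range_z']
    P=np.stack([n[...,0]*z,-n[...,1]*z,-z],-1)
    W=P@c['T'][:3,:3].T+c['T'][:3,3]
    W[z==0]=np.nan
    return W
E
python3 - <<'E'
from h import *
for n in ['top','side']:
    c=snap(n,n+'1'); print(n,c['eye'],c['attitude'],c['fx'],c['distortion'])
print(arm.current_tcp_rot(),arm.current_time_s())
E
```

```text
top [ 254.70903335   28.57823607 1366.73494543] [ 0.1692436  -0.02169723 -1.55624687] 481.7065814913166 [-0.12792864  0.          0.          0.          0.        ]
side [ 381.19927073 1164.5037607   853.51335255] [ 1.02889915 -0.01897371 -3.07370782] 540.6475022277416 [0.05116928 0.         0.         0.         0.        ]
[-3.14000755e+00  1.32615312e-04  2.68189300e+00] 0.1
```

View pics/top1.png

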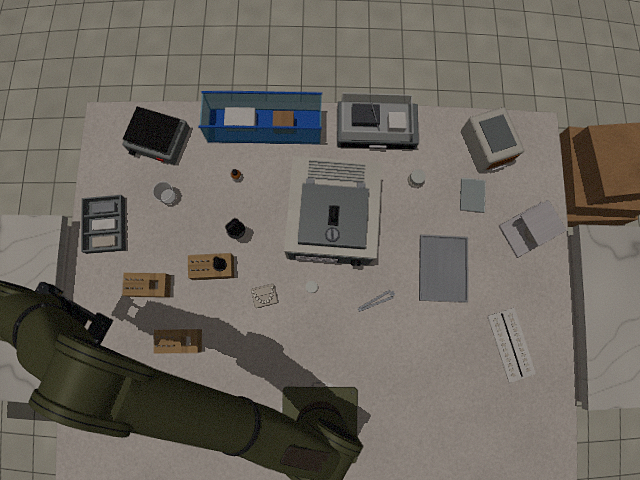

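View pics/side1.png

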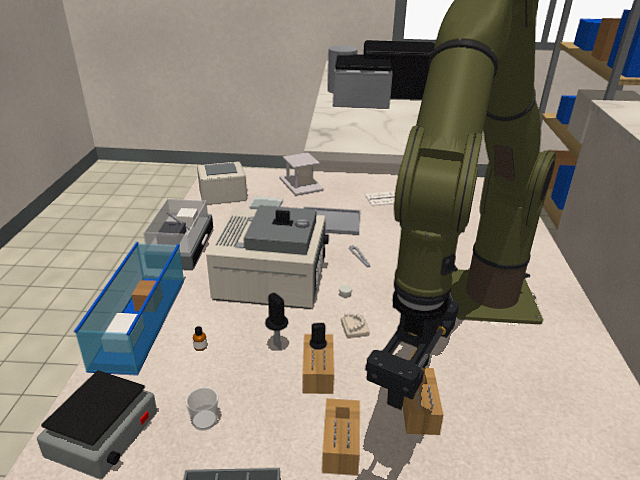

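The top view shows the extractor at about (333,220), with the lock at (332,234) and the fin at (333,214). The tray is at (443,268). The rightmost stand is at (212,265) and already holds the small driver at (219,264). The larger decoy driver is at (235,228). Next I'll compute rough positions and look closer with the wrist camera.

Run:
```python
from h import *
c=pickle.load(open('top1.pkl','rb')); W=cloud(c)
for n,(u,v) in dict(fin=(333,214),lock=(332,234),stL=(193,266),drv=(219,264),stR=(231,266),big=(235,228),tray=(443,268),jaw=(264,296),pot=(312,287),tw=(377,300),cup=(417,178)).items(): print(n,W[v-1:v+2,u-1:u+2].reshape(-1,3).mean(0).round(0))
d=W[180:260,290:380].reshape(-1,3)
for lo,hi in((130,150),(168,182)):
    q=d[(d[:,2]>lo)&(d[:,2]<hi)]; r=cv2.minAreaRect(q[:,:2].astype(np.float32)); print(lo,r,np.median(q[:,2]))
m=W[225:310,405:480].reshape(-1,3); q=m[(m[:,2]>3)&(m[:,2]<25)]; print(cv2.minAreaRect(q[:,:2].astype(np.float32)))
m=W[245:285,180:245].reshape(-1,3); q=m[(m[:,2]>45)&(m[:,2]<62)]; print(cv2.minAreaRect(q[:,:2].astype(np.float32)))
c=snap('wrist'); print(c['T_tool_cam'],c['fx'])
```

```text
fin [543. -24. 211.]
lock [498. -23. 180.]
stL [427. 353.  56.]
drv [428. 273. 100.]
stR [431. 250.  45.]
big [521. 230. 124.]
tray [ 441. -353.    7.]
jaw [352. 158.  17.]
pot [nan nan nan]
tw [ 346. -161.    2.]
cup [ 696. -274.   47.]
130 ((549.2390747070312, -33.111122131347656), (211.48818969726562, 237.7026824951172), 1.278536319732666) 141.08960791834443
168 ((551.3082885742188, -27.181968688964844), (172.45384216308594, 157.43646240234375), 86.56640625) 177.1232074243792
((446.3491516113281, -353.4879455566406), (223.68746948242188, 251.79910278320312), 89.24784088134766)
((430.8902282714844, 308.52777099609375), (65.50626373291016, 119.8957748413086), 3.5834007263183594)
[[ 1.12977781e-04  9.53603630e-01  3.01064950e-01  7.83575817e+01]
 [ 9.99999699e-01  1.23471172e-04 -7.66347279e-04  6.14230250e-01]
 [-7.67964390e-04  3.01064946e-01 -9.53603329e-01 -1.46797583e+02]
 [ 0.00000000e+00  0.00000000e+00  0.00000000e+00  1.00000000e+00]] 361.7413587798426
```

Run:
```python
from h import *
pi=np.pi
for p,o in (([540,-25,360],[pi,0,pi]),([430,285,240],[pi,0,pi]),([500,-25,270],[pi,0,pi]),([500,-25,270],[pi,0,pi+1.5]),([445,-353,300],[pi,0,pi])):
    q=arm.inverse_kinematics(p,o); print(p,o[2],None if q is None else np.round(q,2))
arm.reach([430,285,260],[pi,0,pi]); snap('wrist','w1')
arm.reach([530,-30,380],[pi,0,pi]); snap('wrist','w2')
print(arm.current_time_s())
a=cv2.imread('pics/w1.png');b=cv2.imread('pics/w2.png')
cv2.imwrite('pics/w12.png',cv2.resize(np.vstack([a,b]),(400,600)))
```

```text
[540, -25, 360] 3.141592653589793 [ 0.15  0.45 -0.29  1.64  0.14  1.07  1.38]
[430, 285, 240] 3.141592653589793 [-0.45  0.56 -0.36  1.88  0.28  0.75  0.61]
[500, -25, 270] 3.141592653589793 [ 0.21  0.5  -0.39  1.89  0.26  0.8   1.26]
[500, -25, 270] 4.641592653589793 [ 0.47  0.59 -0.83  1.88  0.54  0.92  2.46]
[445, -353, 300] 3.141592653589793 [ 0.72  0.54 -0.22  1.66  0.14  0.95  2.02]
2.775
```

View pics/w12.png

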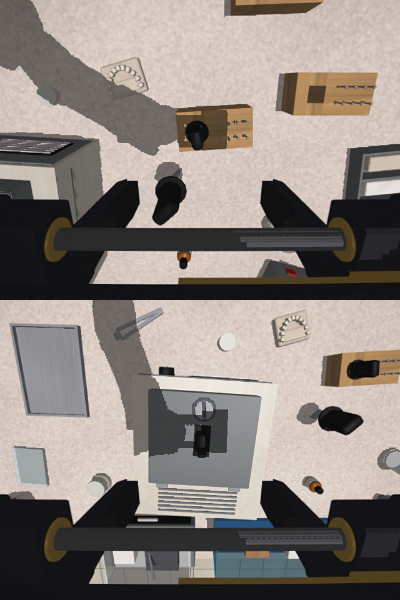

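The upper half shows the stand with the driver hanging in its hole at (195,130), and the decoy driver standing free at (170,195). The lower half shows the cover with the lock at (204,408) and the fin at (202,440). The tray is at (50,370). Next I'll measure these from the depth clouds.

Run:
```python
from h import *
def rect(q,n):
    r=cv2.minAreaRect(q[:,:2].astype(np.float32)); print(n,len(q),np.round(r[0],1),np.round(r[1],1),round(r[2],2),'z',np.median(q[:,2]).round(1))
def box(W,lo,hi,x,y):
    return W[(W[...,2]>lo)&(W[...,2]<hi)&(abs(W[...,0]-x[0])<x[1])&(abs(W[...,1]-y[0])<y[1])]
W=cloud(pickle.load(open('w1.pkl','rb')))
rect(box(W,50,60,(430,60),(308,80)),'stand')
rect(box(W,104,116,(428,30),(277,30)),'drvtop')
rect(box(W,57,64,(428,30),(277,30)),'collar')
W=cloud(pickle.load(open('w2.pkl','rb')))
rect(box(W,171,179.5,(550,150),(-30,150)),'cover')
rect(box(W,135,146,(550,200),(-30,180)),'deck')
rect(box(W,203,215,(545,40),(-28,40)),'fin')
rect(box(W,181,186,(498,30),(-28,30)),'lock')
rect(box(W,3,25,(440,130),(-353,110)),'tray')
rect(box(W,50,60,(430,60),(308,80)),'stand')
rect(box(W,106,116,(428,30),(277,30)),'drvtop')
a=cv2.imread('pics/w1.png')[160:260,250:420];b=cv2.imread('pics/w2.png')[130:290,230:430]
cv2.imwrite('pics/z1.png',np.vstack([cv2.resize(a,(500,294)),cv2.resize(b[:, :],(500,300))]))
```

```text
stand 6348 [430.  311.7] [ 64.6 120.3] 3.93 z 55.9
drvtop 571 [432.4 282.6] [29.5 15.9] 10.44 z 109.5
collar 675 [429.  280.4] [58.2 56.1] 4.03 z 60.5
cover 23978 [549.4 -24.1] [172.2 155.3] 86.47 z 176.8
deck 21361 [581.3 -25.9] [241.2 263.3] 86.47 z 140.9
fin 515 [546.4 -23.8] [12.9 35.1] 89.85 z 210.3
lock 514 [501.8 -23.8] [29.7 42.5] 53.91 z 183.7
tray 15753 [ 437.4 -353. ] [264.9 208.4] 4.28 z 5.8
stand 3748 [429.8 311.4] [ 64.9 122.5] 3.65 z 56.1
drvtop 347 [432.5 281.8] [28.7 15.6] 8.68 z 110.0
```

View pics/z1.png

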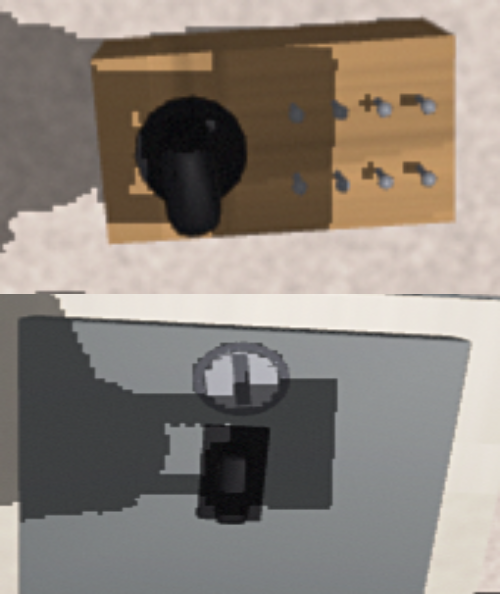

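Run:
```python
from h import *
pi=np.pi
arm.reach([495,-21,275],[pi,0,pi]); c=snap('wrist','w3'); W=cloud(c)
d=np.hypot(W[...,0]-496.8,W[...,1]+20.8)
top=W[(d<17)&(W[...,2]>181.5)&(W[...,2]<187)]
(cx,cy),r=cv2.minEnclosingCircle(top[:,:2].astype(np.float32)); print('lock',cx,cy,r,np.median(top[:,2]),top[:,:2].mean(0))
f=W[(np.hypot(W[...,0]-cx,W[...,1]-cy)<11)&(W[...,2]<180.5)][:,:2]
print(len(f),f.mean(0)); u=np.linalg.svd(f-f.mean(0))[2][0]; print('slot yaw',np.arctan(u[1]/u[0]))
W2=cloud(pickle.load(open('w2.pkl','rb')))
q=W2[(W2[...,2]>9)&(W2[...,2]<20)&(abs(W2[...,0]-441)<115)&(abs(W2[...,1]+353)<90)]; print('tray',cv2.minAreaRect(q[:,:2].astype(np.float32)))
# fetch driver
dx,dy,yw=432.4,282.2,pi+0.167
arm.command_gripper(0.45,25)
arm.reach([dx,dy,190],[pi,0,yw]); arm.move_l([dx,dy,74]); print(arm.current_force())
arm.command_gripper(0,25); print(arm.current_grip_width()*88,arm.current_gripper_force(),arm.current_position())
arm.move_l([dx,dy,180]); print(arm.current_grip_width()*88,arm.current_force(),arm.current_time_s())
snap('side','s2'); cv2.imwrite('pics/s2c.png',cv2.resize(cv2.imread('pics/s2.png')[240:460,230:450],(500,500)))
```

```text
lock 497.1739807128906 -20.723745346069336 15.111568450927734 183.73746433772283 [496.65816564 -20.87627379]
248 [497.03350349 -20.97171157]
slot yaw 0.07534799051358136
tray ((439.0483703613281, -350.4461669921875), (143.51315307617188, 190.7553253173828), 88.48371887207031)
[-0.79405188 -0.14206209 -0.2545723 ]
15.410273241606557 24.99795349314809 [432.6700259  282.33194388  74.4858247 ]
15.682784772795614 [ 0.42491034  0.75085596 -1.11034219] 7.6583
```

View pics/s2c.png

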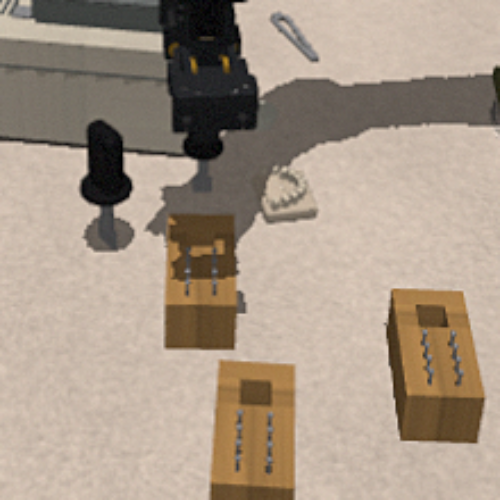

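The driver is held and clear of the stand: in the crop it hangs under the gripper at (203,170), above the now empty hole. Next comes insertion.

Run:
```python
from h import *
pi=np.pi; L=[497.0,-20.9]; yw=pi+0.075
x,y=432.4,282.2
arm.move_l([x,y,310]); arm.reach(L+[310],[pi,0,yw]); arm.move_l(L+[262],velocity=80)
arm.dwell(.3); f0=np.array(arm.current_force()); z=262
while z>244:
    z-=1; arm.move_l(L+[z],velocity=20); f=np.array(arm.current_force())-f0
    if f[2]>4: break
arm.dwell(.2)
print(z,arm.current_position(),np.array(arm.current_force())-f0,np.array(arm.current_moment()),arm.current_time_s())
```

```text
246 [497.03686131 -20.89219275 246.1711862 ] [-1.23853989  0.63114164  3.71437525] [0.05153175 0.29238133 0.00222874] 15.1583
```

Run:
```python
from h import *
pi=np.pi; L=[497.0,-20.9]; 
for a in list(np.arange(0.25,1.4,0.2))+[1.38,1.43,1.48,1.52]:
    arm.move_l(L+[246.5],[pi,0,pi+a],velocity=60); m=arm.current_moment()[2]
    print(round(a,2),round(m,3),np.round(arm.current_force(),1),round(arm.current_time_s(),2))
    if a>1.3 and abs(m)>0.35: break
arm.dwell(.2); print(arm.current_tcp_rot(),arm.current_grip_width()*88,arm.current_q()[6])
```

```text
0.25 0.047 [ 0.2 -1.2  1.1] 15.48
0.45 -0.028 [ 0.5 -1.2  0.9] 15.83
0.65 -0.013 [ 1.2 -2.2  0.6] 16.18
0.85 -0.015 [ 0.9 -2.   1.4] 16.53
1.05 -0.083 [ 1.9 -1.3  1.4] 16.88
1.25 -0.066 [ 1.  -1.4  0.8] 17.23
1.38 0.001 [ 1.9 -2.5  1.3] 17.52
1.43 -0.023 [ 0.2 -1.9  0.3] 17.77
1.48 -0.029 [ 1.  -0.9  1.1] 18.02
1.52 -0.018 [ 1.2 -1.9  0.2] 18.27
[ 3.14145256e+00 -3.45064470e-05 -1.62248339e+00] 15.458259808945535 2.4133476978573514
```

Run:
```python
from h import *
pi=np.pi; L=[497.0,-20.9]; 
for a in [1.56,1.6]:
    arm.move_l(L+[246.5],[pi,0,pi+a],velocity=60); arm.dwell(.1); m=np.mean([arm.current_moment()[2] for _ in range(3)]); print(a,m)
    if abs(m)>.15: break
arm.dwell(.2)
arm.move_l(L+[246.5],[pi,0,pi+1.44],velocity=60)
arm.move_l(L+[310],velocity=100); print(arm.current_grip_width()*88,arm.current_force())
arm.reach([435,100,310],[pi,0,pi+0.3])
c=snap('wrist','w4'); W=cloud(c)
f=W[(np.hypot(W[...,0]-497,W[...,1]+20.9)<11)&(W[...,2]<180.5)&(W[...,2]>170)][:,:2]
print(len(f)); u=np.linalg.svd(f-f.mean(0))[2][0]; print('slot yaw',np.arctan2(u[1],u[0]),arm.current_time_s())
cv2.imwrite('pics/w4s.png',c['img'][:,:,::-1])
```

```text
1.56 -0.058801168815490884
1.6 -0.0917368013905296
15.535667292576573 [ 0.39783528  0.11099287 -1.29938307]
130
slot yaw 1.3879932214124133 21.625
```

View pics/w4s.png

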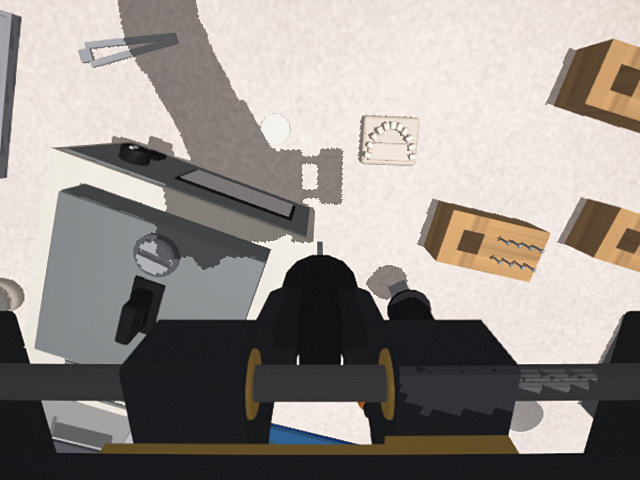

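The slot is now crosswise, with the screw at (157,254), yaw 1.388 and the lock at its stop. The empty stand hole is at (470,240). Next I'll put the driver back.

Run:
```python
from h import *
pi=np.pi; H=[432.1,282.9]; yw=pi+0.12
arm.reach(H+[200],[pi,0,yw]); arm.move_l(H+[135],velocity=120); arm.dwell(.2); f0=np.array(arm.current_force())
z=135; stop=False
while z>73.5:
    z-=3 if z>80 else 1; arm.move_l(H+[z],velocity=60); f=np.array(arm.current_force())-f0
    if f[2]>5 or np.hypot(f[0],f[1])>8: print('contact'); break
print(z,arm.current_position(),f)
if z<76.5:
    arm.command_gripper(0.40); arm.dwell(.2); arm.move_l(H+[190])
    c=snap('wrist','w5'); W=cloud(c)
    q=W[(W[...,2]>104)&(W[...,2]<118)&(abs(W[...,0]-432)<30)&(abs(W[...,1]-283)<30)]; print(cv2.minAreaRect(q[:,:2].astype(np.float32)),np.median(q[:,2]))
print(arm.current_time_s())
```

```text
contact
74 [432.18328159 282.92656927  74.47491303] [-0.86187866 -0.61573681  5.17762443]
((431.0075378417969, 283.7918395996094), (27.88618278503418, 15.606768608093262), 6.491739749908447) 109.57237522512943
30.775
```

Run:
```python
from h import *
pi=np.pi; e=np.array([np.cos(.0616),-np.sin(.0616)]); O=np.array([581.6,-26.0]); hz=140.8
yw=pi-0.0616
def tcp(t):
    x=-80*np.cos(t)+62*np.sin(t); z=80*np.sin(t)+62*np.cos(t)
    return list(O+(45+x)*e)+[hz+z-19]
g=tcp(0); print(g)
arm.command_gripper(0.5,15)
arm.reach(g[:2]+[300],[pi,0,yw]); arm.move_l(g,velocity=150); print(arm.current_force())
arm.command_gripper(0,15); print(arm.current_grip_width()*88,arm.current_gripper_force())
for t in np.arange(.12,1.0,.12):
    arm.move_l(tcp(t),velocity=90); f=np.array(arm.current_force()); print(round(t,2),f.round(1))
    if np.linalg.norm(f)>30: break
else:
    print(arm.current_grip_width()*88)
    arm.command_gripper(0.4); p=tcp(t); arm.move_l(p[:2]+[p[2]+130],velocity=350)
print(arm.current_time_s(),arm.current_grip_width()*88)
snap('side','s3'); cv2.imwrite('pics/s3c.png',cv2.imread('pics/s3.png')[60:400,120:520])
```

```text
[np.float64(546.6663838045727), np.float64(-23.84536325322032), np.float64(183.8)]
[ 0.63803452  0.20824951 -0.16232541]
11.949085667735353 15.000423541059718
0.12 [-4.1 -3.2  3.7]
0.24 [-5.4 -3.4  5.4]
0.36 [-5.5 -3.8  6.6]
0.48 [-3.4 -3.9  6.4]
0.6 [-2.5 -2.9  6.3]
0.72 [-0.9 -4.1  4.2]
0.84 [ 0.2 -4.8  3.6]
0.96 [ 0.3 -5.1  1. ]
12.169094217331315
37.2417 35.275877969687784
```

View pics/s3c.png

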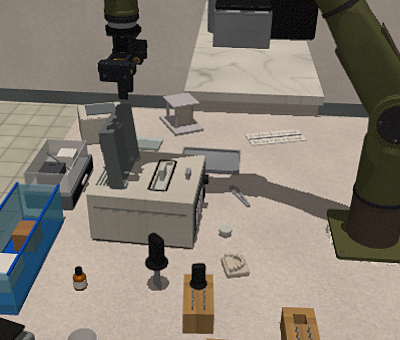

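The cover stands open, with the slot and tab exposed at (162,175) in the crop. Pinching across x would bring the 187 mm gripper body within a few mm of the open cover. I'll check the tab pose, then pinch it across its 40 mm width instead.

Run:
```python
from h import *
pi=np.pi; yw=pi-0.0616
arm.reach([535,-23,290],[pi,0,yw]); arm.dwell(.2); c=snap('wrist','w6'); W=cloud(c)
def B(W,lo,hi): return W[(W[...,2]>lo)&(W[...,2]<hi)&(abs(W[...,0]-546)<35)&(abs(W[...,1]+24)<60)]
q=B(W,162,174); print('tab',len(q),cv2.minAreaRect(q[:,:2].astype(np.float32)),np.median(q[:,2]))
W=cloud(snap('side','s4'))
q=W[(W[...,2]>150)&(W[...,0]>590)&(W[...,0]<720)&(abs(W[...,1]+28)<110)&(W[...,2]<320)]
for lo in range(160,310,20):
    k=q[(q[:,2]>=lo)&(q[:,2]<lo+20)]
    if len(k): print(lo,np.percentile(k[:,0],[2,50,98]).round(0),len(k))
print(arm.current_time_s())
```

```text
tab 808 ((546.7096557617188, -23.73341178894043), (39.663238525390625, 12.619680404663086), 86.20835876464844) 167.51406573075786
160 [629. 658. 672.] 270
180 [632. 661. 676.] 272
200 [637. 666. 680.] 284
220 [641. 668. 683.] 286
240 [644. 667. 687.] 221
260 [647. 665. 691.] 192
280 [651. 672. 693.] 488
38.125
```

Run:
```python
from h import *
pi=np.pi; G=[546.7,-23.7]
arm.command_gripper(0.75,40); arm.move_l(G+[200],velocity=150); arm.move_l(G+[139],velocity=60); print(arm.current_force())
arm.command_gripper(0,40); print(arm.current_grip_width()*88,arm.current_gripper_force())
for z in (150,180,230,295):
    arm.move_l(G+[z],velocity=80); f=np.array(arm.current_force()); print(z,f.round(1))
    if np.linalg.norm(f)>25: break
else:
    arm.dwell(.2); arm.move_l([439,-350.5,295],velocity=130); arm.move_l([439,-350.5,220],velocity=80); arm.dwell(.5)
print(arm.current_grip_width()*88,arm.current_gripper_force(),arm.current_time_s())
c=snap('side','s5'); snap('top','t5')
cv2.imwrite('pics/s5c.png',np.hstack([cv2.imread('pics/s5.png')[80:400,200:520],cv2.imread('pics/t5.png')[120:440,180:500]]))
```

```text
[-0.39905123 -0.35884921  0.11960461]
39.01472302496765 39.99286154285073
150 [-0.1 -0.7 -3.5]
180 [-0.3 -0.2 -2.7]
230 [-0.7 -0.6 -3.6]
295 [-0.8 -0.3 -3.7]
39.41317096508631 39.997091917321086 48.3083
```

View pics/s5c.png

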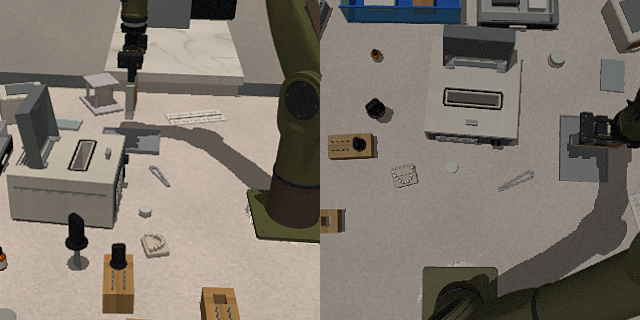

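The filter plate hangs upright over the tray at (130,98) in the left half, the slot is empty, the cover is open and the driver is in its stand. I'll check its pose with numbers, then hand in.

Run:
```python
from h import *
W=cloud(pickle.load(open('s5.pkl','rb')))
q=W[(abs(W[...,0]-439)<80)&(abs(W[...,1]+350)<100)&(W[...,2]>60)&(W[...,2]<215)]
for lo in range(80,220,20):
    k=q[(q[:,2]>=lo)&(q[:,2]<lo+20)]
    if len(k): print(lo,np.percentile(k[:,0],[3,50,97]).round(0),np.percentile(k[:,1],[3,50,97]).round(0),len(k))
print(q[:,2].min())
f=q[(q[:,2]<200)]; m=f[:,1].max()
ok=len(q)>50 and 70<q[:,2].min()<150
arm.dwell(.5); print(np.abs(arm.current_joint_velocities()).max(),arm.current_gripper_force(),arm.current_time_s())
if ok: print(arm.sign_off())
```

```text
100 [426. 439. 457.] [-395. -292. -287.] 11
120 [426. 437. 454.] [-407. -289. -280.] 74
140 [427. 437. 454.] [-404. -288. -279.] 73
160 [427. 440. 455.] [-403. -287. -281.] 68
180 [425. 440. 455.] [-409. -287. -279.] 75
200 [426. 441. 456.] [-406. -287. -281.] 54
114.02503863032177
0.001893840774986997 39.997128853574395 48.9083
the job is handed in; nothing more can be done
None
```

The job is handed in at about 49 s: lock turned to its stop, driver back in its stand, cover open, and the filter held upright and still over the tray with its lower edge about 114 mm above the table. I pinched the tab across its 40 mm width instead of its 12 mm thickness to keep the gripper clear of the open cover; the verdict wasn't shown to me.

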